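# Unload the hand stamps from the drying unit

## Robot

A 6-joint arm with a two-finger parallel gripper is mounted at the origin on the work surface. World frame = base frame: x ahead of the robot, y to its left, z up, the work surface at z = 0. Lengths are in mm, angles in rad, forces in N, time in s.
With the tool pointing down it reaches from about 350 to 975 mm from the base axis. Payload 7.1 kg.
Tool frame: the origin (TCP) lies between the finger pads; the fingertips stand 19 mm ahead of it and the grasp point (between the pads) is the TCP (ctrl.tcp_to_tips is the distance from the TCP to the fingertips, in mm); z points along the fingers, y is the line along which they close (so a half turn about z gives the same grasp; the last joint's range is limited). The gripper opens to 88 mm and grips with 3 to 60 N. Pads are 20 mm wide; open, the fingers measure 115 mm over their backs; the gripper's body (75 mm by 178 mm) begins 61 mm behind the grasp point.
Start: joints at [1.22, 0.423, 1.63, -0, 1.089, -0.019], TCP at [203.559, 590.905, 241.675] pointing down, gripper open.
Joint ranges: [-3, 3], [-0.9, 2.11], [0.09, 2.58], [-1.31, 4.45], [0.11, 2.69], [-2.54, 2.54]. Speed limits (rad/s): [2.39, 2.39, 3.01, 3.14, 3.14, 3.14].

## Interface

Orientations are given as a rotation vector (axis times angle).
In Python, from workcell import status, optics, ctrl gives the robot as it stands. The module is installed in compiled form; this text tells all that it offers.
- The arm moves only by the shell command python3 -m inch 'ROWS'. ROWS is JSON, a list that holds one entry, the list of rows, each a list of 7 numbers: the shift along the tool's x, y, z in mm, then the turn, a rotation vector about the tool's x, y, z in rad, then the opening in per cent of the stroke, from 0 (shut) to 100 (fully open). A call has 1 to 20 rows; each row is the pose to reach, as a shift and turn from the pose commanded when the call began, along the tool's axes at that moment; what a row does not reach only later rows make up. A row lasts 1/10 s, in which the tool goes at most 50 mm and 8.59 degrees, less where a joint would pass 70% of its speed; a pose out of reach is approached as far as the arm can. A call with a gripper value outside its range is refused whole. The fingers move at their own pace and stop on an object; the grip force is fixed at half the most. Time passes only in rows, so rows that repeat a pose let the fingers close. It gives the time, the measured TCP pose, the force, the opening and the grip force at its end, in the units of the state.
- status.get_obs(): the state, without advancing time (a new reading comes with each control period).
- optics.get_image(name): name is "scene" or "top" or "wrist"; returns a dict with "frame" (400x640x3 uint8, red, green, blue), "fx", "fy", "cx", "cy" (pixels), "rvec" (rotation vector, rad) and "tvec" (3), from world to camera coordinates, as OpenCV has them; the wrist camera has in their place "hand_eye" (4x4, takes a point from camera to tool coordinates, whose origin is the TCP and whose axes are the flange's). Camera axes: x right, y down, z forward; pixel columns grow to the right and rows downward; lengths in mm; the calibration is good to about 2 mm. A picture is of the moment at which its call begins: read the wrist's pose just before it. There is no depth.
- ctrl.close_job(): hands the job in; it is judged then, once.
The state is a dict: "t": time; "qpos": joint angles; "qvel": joint speeds; "joint_torque": joint torques, N m; "ee_pos": TCP position; "orientation": TCP orientation; "ft_force": force on the tool from outside, world axes, zero at the start; "moment": the same for the moment, N m; "width": finger opening in mm; "grasp_force": force on a finger pad.
Only numpy, scipy, OpenCV 4.12 (cv2) and the standard library are available. Lean on these libraries where they do the work, as an engineer would, in place of code of your own. Each camera call takes 0.05 s, during which the arm holds its last target. There are 200 camera calls.

## Task

The tray of the drying unit has stuck under its hood: push it by its red handle until it breaks free and slide it out, without slamming it, right up to its hidden end stop. With the tray out, move all the hand stamps into the wooden crate, each standing upright on the crate's floor. Then push the empty tray fully home again past its catch, and leave the ink bottle, the plaster hedgehog and the ink pad where they are.

Things in the scene. Friction and masses are not known exactly. Their poses are not given: they have to be found in the camera images.
- unit: White drying unit, fixed; place and turn vary. Origin at table level under the tray's home centre. The tray slides out along its -y (to the robot's right); -x faces the robot. Base plate 150 x 500 mm with rail. Hood over local x -105..+120, y -105..+147 mm: roof 110 to 128 mm above the table, walls at +x and +y, open to the robot and at the -y end.
- carriage (a joint): Travel (m) of the aluminium tray carriage: 0 = fully home at its inner end, grows outwards (unit -y). Starts 0 to 0.012. A sprung catch sticks it between 0.012 and 0.045, both ways: about 15 N breaks it free; past that about 3 N of friction, and it stays where left. Below 0.018 it is home behind the catch. A rigid hidden stop ends the travel at 0.25 to 0.28.
- handle_top (a point): Top centre, 150 mm above the table, of the carriage's red upright push handle on the robot's side: a bar 36 mm (unit x) by 16 mm (unit y, the sliding direction), free down to 36 mm above the table. It is 125 mm to -x of the tray's centreline, just in front of the hood's edge, and moves with the carriage.
- tray_centre (a point): Centre of the tray's inner floor, 32 mm above the table; moves with the carriage, axes as the unit's. Tray 180 (x) x 262 (y) mm outside, walls 5 mm thick, rim 52 mm above the table.
- lug (a point): Front face of the lug under the carriage that meets the end stop (hidden under the tray); moves with the carriage.
- stop: Hidden end stop under the rail cover, fixed in a run, its place along the rail varies. Origin at table level in the plane of its contact face, axes as the unit's. The y of lug in this frame is the travel left before the stop (0 = at the stop).
- crate: Open wooden crate, fixed, position and turn vary. Origin at the centre of its underside. Outside 270 (x) x 200 (y) mm, 60 mm high, walls 10 mm, floor 6 mm thick: inside 250 x 180 mm.
- ink_bottle: Bystander: ink bottle with a blue cap, radius 30, 130 mm high, origin at its underside's centre.
- hedgehog: Bystander: white plaster hedgehog, 85 x 56 mm, 65 mm high, origin at its underside's centre.
- ink_pad: Bystander: black ink pad, 80 x 110 mm, 20 mm high, origin at its underside's centre.
- stamp0: Hand stamp with a red handle (may be absent: None): flat wooden base 50 (x) x 60 (y) mm, 20 mm high, with an upright cylindrical handle of 26 mm diameter up to 62 mm above its underside; about 130 g. Origin at the centre of its underside. Starts upright on the tray.
- stamp1: Hand stamp with a blue handle (may be absent: None): flat wooden base 50 (x) x 60 (y) mm, 20 mm high, with an upright cylindrical handle of 26 mm diameter up to 62 mm above its underside; about 130 g. Origin at the centre of its underside. Starts upright on the tray.
- stamp2: Hand stamp with a yellow handle (may be absent: None): flat wooden base 50 (x) x 60 (y) mm, 20 mm high, with an upright cylindrical handle of 26 mm diameter up to 62 mm above its underside; about 130 g. Origin at the centre of its underside. Starts upright on the tray.
- stamp3: Hand stamp with a green handle (may be absent: None): flat wooden base 50 (x) x 60 (y) mm, 20 mm high, with an upright cylindrical handle of 26 mm diameter up to 62 mm above its underside; about 130 g. Origin at the centre of its underside. Starts upright on the tray.
- stamp4: Hand stamp with a black handle (may be absent: None): flat wooden base 50 (x) x 60 (y) mm, 20 mm high, with an upright cylindrical handle of 26 mm diameter up to 62 mm above its underside; about 130 g. Origin at the centre of its underside. Starts upright on the tray.

How it is judged:
By the outcome, as a careful person would: the job done as asked, in the order asked, and still so for the second after the job is handed in, with the robot touching nothing.
Of stamp0, stamp1, stamp2, stamp3, stamp4 only 3 to 5 are there at a start; the rules pass over those that are not, and their reading is None.
At some moment in a run one of stamp0, stamp1, stamp2, stamp3, stamp4 may be knocked a few centimetres aside while the robot is not near it.
It also fails if it takes over 210 s, if anything falls off the work surface, if the arm or the gripper's body presses on something with over 40 N, if the wrist force passes 120 N, or if a joint passes its speed limit or range.

## Working session

There is one attempt and no reset: what is moved stays moved. The work goes in short steps, Python scripts to look and compute and a shell command to move; the robot and the scene stay as the last step left them, time stands still between calls to the robot, and variables do not carry over. Pictures are saved under pics/ and viewed, at most 14 in all, crops included, and the job is handed in when it is done.

```bash
mkdir -p pics; cat > h.py <<'E'
import numpy as np, cv2
from workcell import status, optics, ctrl
from scipy.spatial.transform import Rotation as R
def snap(name,fn,crop=None,scale=1):
    o=status.get_obs(); im=optics.get_image(name)
    f=im["frame"][:,:,::-1]
    if crop: f=f[crop[1]:crop[3],crop[0]:crop[2]]
    f=cv2.resize(f,None,fx=scale,fy=scale,interpolation=cv2.INTER_CUBIC)
    cv2.imwrite("pics/"+fn,f); 
    import pickle; pickle.dump((o,im),open("pics/"+fn[:-4]+".pkl","wb"))
    return o,im
def load(fn):
    import pickle; return pickle.load(open("pics/"+fn+".pkl","rb"))
def cam(o,im):
    if "hand_eye" in im:
        T=np.eye(4);T[:3,:3]=R.from_rotvec(o["orientation"]).as_matrix();T[:3,3]=o["ee_pos"]
        M=T@np.array(im["hand_eye"]); return M[:3,:3],M[:3,3]
    Rw=R.from_rotvec(np.ravel(im["rvec"])).as_matrix(); return Rw.T,-Rw.T@np.ravel(im["tvec"])
def px(o,im,u,v,z):
    A,c=cam(o,im); d=A@np.array([(u-im["cx"])/im["fx"],(v-im["cy"])/im["fy"],1])
    return c+d*(z-c[2])/d[2]
def tool(p,o=None):
    o=o or status.get_obs()
    return R.from_rotvec(o["orientation"]).as_matrix().T@(np.array(p)-o["ee_pos"])
E
python3 - <<'E'
from h import *
o,im=snap("top","top0.png",scale=1.25); snap("scene","sc0.png",scale=1.25)
print(o); print(cam(o,im),im["fx"])
print(R.from_rotvec(o["orientation"]).as_matrix().round(3))
E
```

```text
{'t': 0.0, 'qpos': array([ 1.22001326e+00,  4.23842612e-01,  1.63065358e+00,  2.08618041e-05,
        1.08856350e+00, -1.89913847e-02]), 'qvel': array([ 0.00156305,  0.00012529,  0.00069376, -0.00010063, -0.00129864,
       -0.00022693]), 'joint_torque': array([ 1.33476264e-03, -5.44630408e+01, -2.73664784e+01,  6.43362058e-02,
        2.29084870e-02, -1.43903580e-04]), 'ee_pos': array([203.38012449, 590.45629537, 240.91485936]), 'orientation': array([-5.18757194e-01, -3.09817393e+00,  2.25960524e-03]), 'ft_force': array([-0.90039989,  0.6208636 , -0.37763992]), 'moment': array([-0.00491237, -0.01594314, -0.01814913]), 'grasp_force': 0.0, 'width': 87.83125403698912}
(array([[ 0.02912258, -0.99350225,  0.1100234 ],
       [-0.99953208, -0.02997435, -0.00609539],
       [ 0.00935366, -0.1097944 , -0.99391031]]), array([ 441.45626985,   44.76307933, 1179.18342241])) 418.49809728077014
[[-0.945  0.326 -0.001]
 [ 0.326  0.945 -0.001]
 [ 0.    -0.001 -1.   ]]
```

View pics/top0.png

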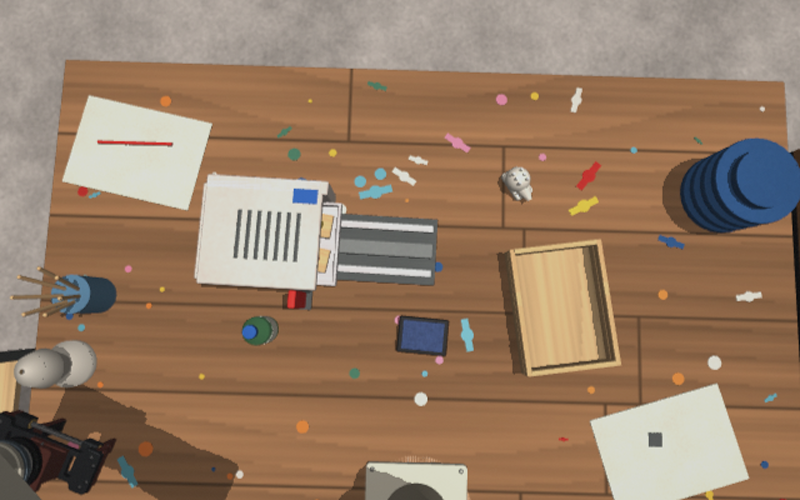

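View pics/sc0.png

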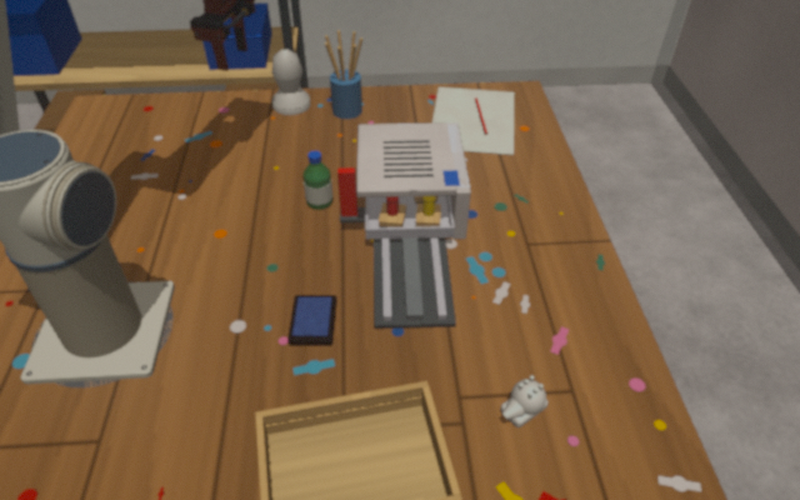

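The top view shows the hood at about (197–330,176–290), the red handle at (296,299), the bottle cap at (250,332), the pad at (422,336) and the crate at (511–620,240–376), all in ×1.25 px. The hedgehog is at (517,183). The scene view shows a red and a yellow stamp just inside the mouth. Next I enlarge the unit.

```bash
python3 - <<'E'
from h import *
o,im=load("top0")
f=im["frame"][:,:,::-1][130:290,140:360]
cv2.imwrite("pics/top0u.png",cv2.resize(f,None,fx=3.6,fy=3.6,interpolation=cv2.INTER_CUBIC))
s=1/1.25
for n,u,v,z in [("pad",422,336,20),("cap",250,332,130),("hedge",517,183,40),("handle",296,300,150),
 ("cr1",511,248,60),("cr2",600,240,60),("cr3",620,364,60),("cr4",528,376,60)]:
    print(n,px(o,im,u*s,v*s,z).round(0))
E
```

```text
pad [379.  -7.  20.]
cap [383. 338. 130.]
hedge [ 723. -209.   40.]
handle [449. 247. 150.]
cr1 [ 574. -192.   60.]
cr2 [ 598. -385.   60.]
cr3 [ 335. -424.   60.]
cr4 [ 305. -230.   60.]
```

View pics/top0u.png

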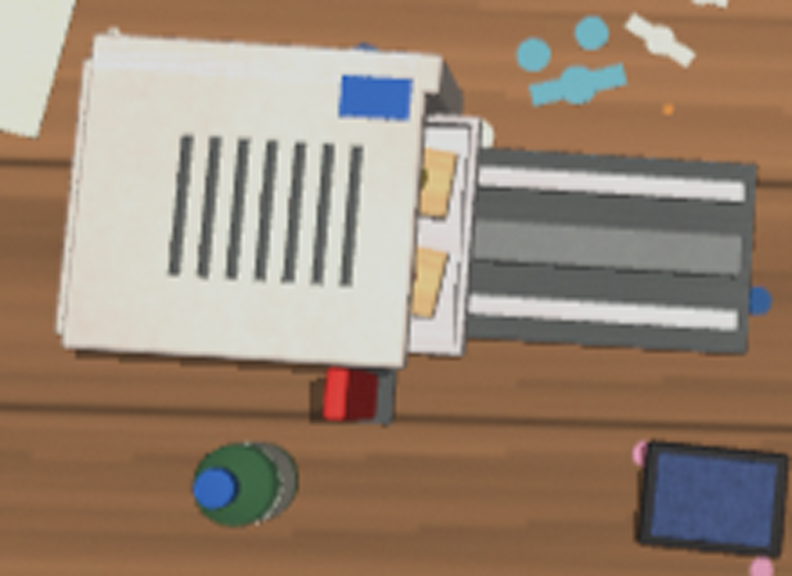

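```bash
python3 - <<'E'
from h import *
o,im=load("top0")
q=lambda u,v,z: px(o,im,140+(u-.0)/3.6,130+v/3.6,z)
for n,u,v,z in [("handle",337,395,150),("hL",327,395,150),("hR",348,395,150),("roofBR",443,57,128),("roofFR",405,366,128),("roofFL",65,347,128),("roofBL",95,38,128),
 ("cap",215,488,130),("railBR",755,165,15),("railFR",747,354,15),("railFL",467,340,15),("trayBR",478,118,52),("trayFR",463,355,52),("padFL",638,542,20),("padBL",648,440,20),("padBR",788,458,20),("padFR",780,556,20)]:
    print(n,q(u,v,z).round(0))
E
```

```text
handle [449. 255. 150.]
hL [449. 261. 150.]
hR [449. 247. 150.]
roofBR [690. 197. 128.]
roofFR [471. 213. 128.]
roofFL [477. 449. 128.]
roofBL [697. 444. 128.]
cap [383. 339. 130.]
railBR [639. -35.  15.]
railFR [491. -32.  15.]
railFL [495. 184.  15.]
trayBR [662. 179.  52.]
trayFR [482. 182.  52.]
padFL [346.  48.  20.]
padBL [423.  43.  20.]
padBR [412. -65.  20.]
padFR [339. -60.  20.]
```

```bash
python3 -m inch '[[[-20,-14,0,0,0,-0.02,100],[-60,-41,0,0,0,-0.06,100],[-100,-69,0,0,0,-0.1,100],[-140,-97,0,0,0,-0.14,100],[-180,-125,0,0,0,-0.18,100],[-220,-152,0,0,0,-0.22,100],[-260,-180,0,0,0,-0.26,100],[-300,-208,0,0,0,-0.3,100],[-330,-228,0,0,0,-0.31,100],[-342,-236,0,0,0,-0.31,100],[-342,-236,0,0,0,-0.31,100],[-342,-236,0,0,0,-0.31,100]]]'; python3 - <<'E'
from h import *
o,im=snap("wrist","w1.png",scale=1.25)
print(o["ee_pos"],R.from_rotvec(o["orientation"]).as_matrix().round(3),im["hand_eye"])
E
```

```text
t: 1.3
ee_pos: [449.5, 257.0, 241.5]
orientation: [-0.035, -3.141, -0.0]
ft_force: [-0.6, 0.3, 0.9]
width: 88.1
grasp_force: 0.0
[449.48157253 256.95123902 241.46734057] [[-1.     0.022 -0.001]
 [ 0.022  1.     0.   ]
 [ 0.001  0.    -1.   ]] [[ 1.37753907e-03 -9.60764088e-01 -2.77363425e-01  7.76680680e+01]
 [ 9.99999030e-01  1.38007733e-03  1.86069941e-04  4.18743316e-01]
 [ 2.04013657e-04 -2.77363412e-01  9.60765058e-01 -1.43490863e+02]
 [ 0.00000000e+00  0.00000000e+00  0.00000000e+00  1.00000000e+00]]
```

View pics/w1.png

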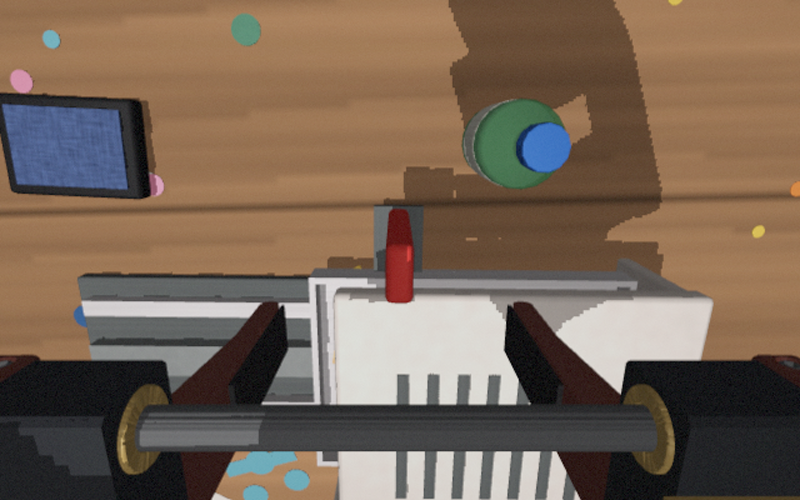

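The wrist view shows the handle top at about (386–413, 242–301), centre (400,272) in ×1.25 px, between the fingers. The bottle is at (545,148), well clear.

```bash
python3 - <<'E'
from h import *
o,im=load("w1")
for u,v in [(400,272),(386,300),(413,300),(387,243),(412,243)]: print(px(o,im,u*.8,v*.8,150).round(1))
p=px(o,im,320,272*.8,150);p[2]=122; print(tool(p,o))
E
```

```text
[448.2 260.1 150. ]
[464.8 251.8 150. ]
[465.1 267.2 150. ]
[431.3 253.2 150. ]
[431.6 267.  150. ]
[  1.25402361   3.07099002 119.46872878]
```

```bash
python3 -m inch '[[[0,1,20,0,0,0,100],[0,3,50,0,0,0,100],[-2,3,80,0,0,0,80],[-2,3,105,0,0,0,70],[-2,3,119,0,0,0,60],[-2,3,119,0,0,0,60],[-2,3,119,0,0,0,40],[-2,3,119,0,0,0,20],[-2,3,119,0,0,0,5],[-2,3,119,0,0,0,5],[-2,3,119,0,0,0,5],[-2,3,119,0,0,0,5],[-2,3,119,0,0,0,5]]]'
```

```text
t: 2.65
ee_pos: [452.3, 259.3, 123.1]
orientation: [0.035, 3.141, 0.0]
ft_force: [-0.6, -0.9, 5.9]
width: 16.0
grasp_force: 30.0
```

```bash
python3 -m inch '[[[0,-1,0,0,0,0,5],[0,-3,0,0,0,0,5],[0,-5,0,0,0,0,5],[0,-7,0,0,0,0,5],[0,-9,0,0,0,0,5],[0,-11,0,0,0,0,5],[0,-13,0,0,0,0,5],[0,-15,0,0,0,0,5],[0,-17,0,0,0,0,5],[0,-19,0,0,0,0,5],[0,-21,0,0,0,0,5],[0,-23,0,0,0,0,5],[0,-25,0,0,0,0,5],[0,-27,0,0,0,0,5],[0,-29,0,0,0,0,5],[0,-31,0,0,0,0,5],[0,-33,0,0,0,0,5],[0,-35,0,0,0,0,5],[0,-37,0,0,0,0,5],[0,-39,0,0,0,0,5]]]'
```

```text
t: 4.65
ee_pos: [451.0, 220.4, 123.1]
orientation: [-0.035, -3.141, -0.001]
ft_force: [-3.9, 0.7, 9.0]
width: 16.1
grasp_force: 30.0
```

```bash
python3 -m inch '[[[0,-3,0,0,0,0,5],[0,-8,0,0,0,0,5],[0,-13,0,0,0,0,5],[0,-18,0,0,0,0,5],[0,-24,0,0,0,0,5],[0,-30,0,0,0,0,5],[0,-37,0,0,0,0,5],[0,-44,0,0,0,0,5],[0,-51,0,0,0,0,5],[0,-58,0,0,0,0,5],[0,-65,0,0,0,0,5],[0,-72,0,0,0,0,5],[0,-79,0,0,0,0,5],[0,-86,0,0,0,0,5],[0,-93,0,0,0,0,5],[0,-100,0,0,0,0,5],[0,-107,0,0,0,0,5],[0,-114,0,0,0,0,5],[0,-120,0,0,0,0,5],[0,-123,0,0,0,0,5]]]'
```

```text
t: 6.65
ee_pos: [447.0, 97.2, 123.0]
orientation: [-0.036, -3.139, -0.001]
ft_force: [-9.7, 2.2, 14.3]
width: 15.8
grasp_force: 30.0
```

```bash
python3 -m inch '[[[0,-2,0,0,0,0,5],[0,-6,0,0,0,0,5],[0,-10,0,0,0,0,5],[0,-14,0,0,0,0,5],[0,-18,0,0,0,0,5],[0,-22,0,0,0,0,5],[0,-26,0,0,0,0,5],[0,-30,0,0,0,0,5],[0,-34,0,0,0,0,5],[0,-38,0,0,0,0,5],[0,-42,0,0,0,0,5],[0,-46,0,0,0,0,5],[0,-50,0,0,0,0,5],[0,-54,0,0,0,0,5],[0,-58,0,0,0,0,5],[0,-62,0,0,0,0,5],[0,-65,0,0,0,0,5],[0,-67,0,0,0,0,5]]]'; python3 -c "
from h import *
snap('wrist','w2.png',scale=1.25)"
```

```text
t: 8.45
ee_pos: [444.8, 30.5, 123.0]
orientation: [-0.036, -3.137, -0.001]
ft_force: [-10.5, 4.0, 18.2]
width: 16.0
grasp_force: 30.0
```

View pics/w2.png

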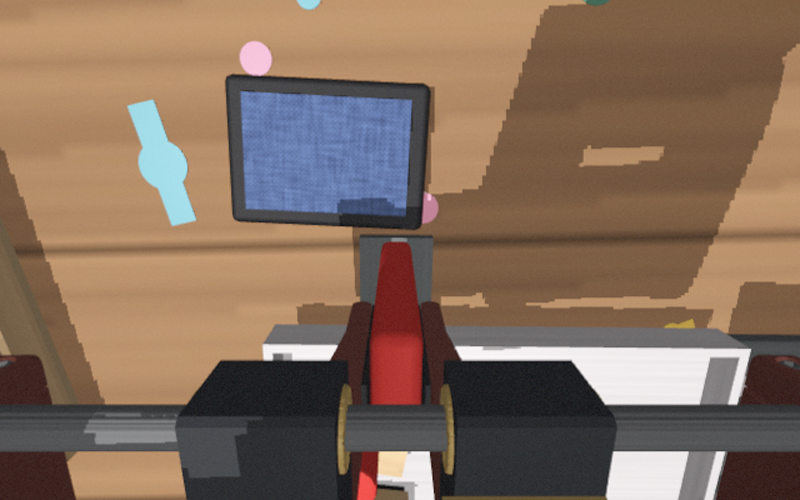

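The handle is gripped and the tray is sliding. The pad (230–430,75–228) clears the carriage foot at (360–432,236). I regrip to relieve the side load, then creep to the stop.

```bash
python3 -m inch '[[[0,0,0,0,0,0,25],[0,0,0,0,0,0,25],[0,0,0,0,0,0,25],[0,0,0,0,0,0,5],[0,0,0,0,0,0,5],[0,0,0,0,0,0,5],[0,0,0,0,0,0,5]]]'; python3 -m inch '[[[0,-1,0,0,0,0,5],[0,-2,0,0,0,0,5],[0,-3,0,0,0,0,5],[0,-4,0,0,0,0,5],[0,-5,0,0,0,0,5],[0,-6,0,0,0,0,5],[0,-7,0,0,0,0,5],[0,-8,0,0,0,0,5]]]'
```

```text
t: 9.2
ee_pos: [447.2, 30.4, 122.6]
orientation: [0.035, 3.141, 0.0]
ft_force: [1.5, -0.3, -3.7]
width: 15.7
grasp_force: 30.0
t: 10.0
ee_pos: [446.9, 22.3, 122.6]
orientation: [-0.034, -3.141, -0.0]
ft_force: [3.0, 2.7, -8.8]
width: 15.9
grasp_force: 30.0
```

```bash
python3 -m inch '[[[0,-1,0,0,0,0,5],[0,-2,0,0,0,0,5],[0,-3,0,0,0,0,5],[0,-4,0,0,0,0,5],[0,-5,0,0,0,0,5],[0,-6,0,0,0,0,5]]]'
```

```text
t: 10.6
ee_pos: [446.7, 16.3, 122.6]
orientation: [-0.034, -3.141, -0.0]
ft_force: [3.3, 2.4, -12.2]
width: 16.1
grasp_force: 30.0
```

```bash
python3 -m inch '[[[0,-1,0,0,0,0,5],[0,-2,0,0,0,0,5],[0,-3,0,0,0,0,5],[0,-4,0,0,0,0,5],[0,-5,0,0,0,0,5]]]'
```

```text
t: 11.1
ee_pos: [446.5, 11.3, 122.6]
orientation: [-0.034, -3.141, 0.0]
ft_force: [3.1, 3.0, -12.8]
width: 15.7
grasp_force: 30.0
```

```bash
python3 -m inch '[[[0,-1,0,0,0,0,5],[0,-2,0,0,0,0,5],[0,-3,0,0,0,0,5],[0,-4,0,0,0,0,5]]]'
```

```text
t: 11.5
ee_pos: [446.4, 7.3, 122.6]
orientation: [-0.034, -3.141, 0.0]
ft_force: [4.0, 1.7, -14.2]
width: 15.9
grasp_force: 30.0
```

```bash
python3 -m inch '[[[0,-1,0,0,0,0,5],[0,-2,0,0,0,0,5],[0,-3,0,0,0,0,5],[0,-4,0,0,0,0,5]]]'
```

```text
t: 11.9
ee_pos: [446.3, 3.3, 122.6]
orientation: [-0.034, -3.141, 0.0]
ft_force: [1.9, 2.2, -14.4]
width: 16.1
grasp_force: 30.0
```

```bash
python3 -m inch '[[[0,-1,0,0,0,0,5],[0,-2,0,0,0,0,5],[0,-3,0,0,0,0,5]]]'
```

```text
t: 12.2
ee_pos: [446.2, 0.3, 122.6]
orientation: [-0.034, -3.141, -0.0]
ft_force: [2.2, 2.9, -14.7]
width: 16.0
grasp_force: 30.0
```

```bash
python3 -m inch '[[[0,-1,0,0,0,0,5],[0,-2,0,0,0,0,5],[0,-3,0,0,0,0,5]]]'
```

```text
t: 12.5
ee_pos: [446.1, -2.7, 122.6]
orientation: [-0.034, -3.141, 0.0]
ft_force: [1.0, 2.6, -14.3]
width: 15.9
grasp_force: 30.0
```

```bash
python3 -m inch '[[[0,-1,0,0,0,0,5],[0,-2,0,0,0,0,5],[0,-3,0,0,0,0,5]]]'
```

```text
t: 12.8
ee_pos: [446.0, -5.7, 122.6]
orientation: [-0.034, -3.141, -0.0]
ft_force: [-0.5, 2.4, -13.5]
width: 16.2
grasp_force: 30.0
```

```bash
python3 -m inch '[[[0,-1,0,0,0,0,5],[0,-2,0,0,0,0,5]]]'
```

```text
t: 13.0
ee_pos: [445.9, -7.7, 122.6]
orientation: [-0.034, -3.141, 0.0]
ft_force: [-0.6, 1.4, -13.3]
width: 16.0
grasp_force: 30.0
```

```bash
python3 -m inch '[[[0,-1,0,0,0,0,5],[0,-2,0,0,0,0,5]]]'
```

```text
t: 13.2
ee_pos: [445.9, -9.7, 122.6]
orientation: [-0.034, -3.141, -0.0]
ft_force: [-1.6, 2.7, -13.6]
width: 15.8
grasp_force: 30.0
```

```bash
python3 -m inch '[[[0,-1,0,0,0,0,5],[0,-2,0,0,0,0,5]]]'
```

```text
t: 13.4
ee_pos: [445.9, -10.5, 122.6]
orientation: [-0.036, -3.141, -0.003]
ft_force: [-0.7, 20.5, -13.4]
width: 15.8
grasp_force: 30.0
```

```bash
python3 -m inch '[[[0,-1,0,0,0,0,5],[0,-2,0,0,0,0,5]]]'
```

```text
t: 13.6
ee_pos: [445.9, -10.7, 122.6]
orientation: [-0.038, -3.141, -0.007]
ft_force: [0.8, 36.0, -13.8]
width: 16.0
grasp_force: 30.0
```

The force step of 20 to 36 N at y≈−10.6 is the stop. I relax, release, and rise to look at the tray.

```bash
python3 -m inch '[[[0,1,0,0,0,0,5],[0,2,0,0,0,0,5],[0,2.5,0,0,0,0,5],[0,2.5,0,0,0,0,25],[0,2.5,0,0,0,0,30],[0,2.5,0,0,0,0,30],[0,2.5,-20,0,0,0,30],[0,2.5,-60,0,0,0,60],[-20,2.5,-100,0,0,0,100],[-40,30,-140,0,0,0,100],[-40,60,-180,0,0,0,100],[-40,75,-200,0,0,0,100],[-40,75,-200,0,0,0,100],[-40,75,-200,0,0,0,100]]]'; python3 - <<'E'
from h import *
o,im=snap("wrist","w3.png",scale=1.25); print(o["ee_pos"],o["orientation"])
snap("top","top3.png",(180,120,400,285),3.6)
E
```

```text
t: 15.0
ee_pos: [487.7, 60.3, 322.8]
orientation: [0.033, 3.14, -0.001]
ft_force: [0.4, 0.5, 0.2]
width: 78.6
grasp_force: 0.0
[487.71762651  60.28521367 322.75359942] [ 3.27070165e-02  3.14025571e+00 -6.38370391e-04]
```

View pics/w3.png

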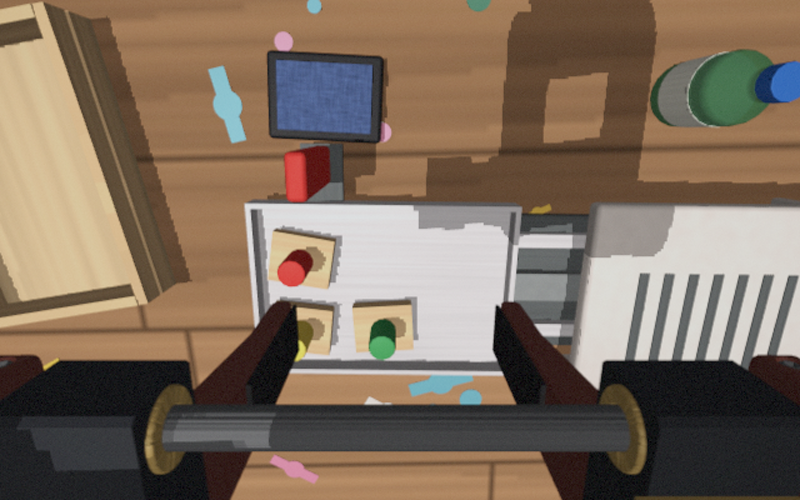

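View pics/top3.png

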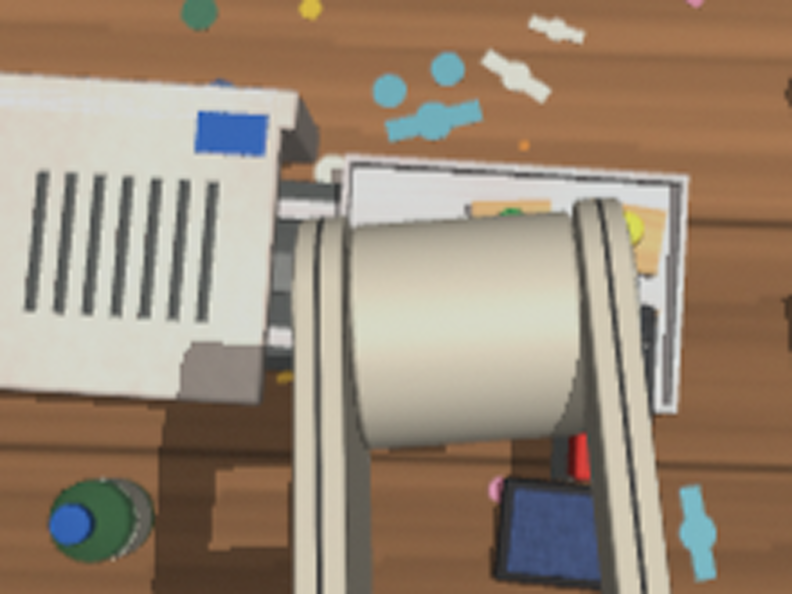

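Three stamps are present: red (top ≈(291,273)), green (≈(382,349)) and yellow (≈(302,345), partly behind a finger). The tray floor is otherwise empty; it's out to the stop.

```bash
python3 - <<'E'
from h import *
o,im=load("w3")
for n,u,v,z in [("red",291,273,94),("green",382,349,94),("redb1",275,230,52),("redb2",340,237,52),("redb3",332,287,52),("gb1",353,304,52),("gb2",412,300,52),("gb3",414,350,52),("trayFR",248,204,52),("trayFL",520,206,52),("yb2",334,309,52)]: print(n,px(o,im,u*.8,v*.8,z).round(1))
o,im=load("top3")
q=lambda u,v,z: px(o,im,180+u/3.6,120+v/3.6,z)
for n,u,v,z in [("yel",632,228,94),("yb1",666,207,52),("yb2",655,276,52),("trayBR",688,175,52),("trayBL",347,156,52)]: print(n,q(u,v,z).round(1))
E
```

```text
red [530.5 -32.8  94. ]
green [606.8  45.8  94. ]
redb1 [500.5 -55.2  52. ]
redb2 [508.6   6.8  52. ]
redb3 [559.6  -3.9  52. ]
gb1 [578.2  16.1  52. ]
gb2 [575.   75.7  52. ]
gb3 [630.8  77.2  52. ]
trayFR [474.9 -78.3  52. ]
trayFL [481.8 178.6  52. ]
yb2 [583.2  -3.3  52. ]
yel [605.9 -45.1  94. ]
yb1 [629.1 -74.   52. ]
yb2 [576.3 -66.6  52. ]
trayBR [654.3 -90.3  52. ]
trayBL [660.9 169.   52. ]
```

```bash
python3 -m inch '[[[-30,-3,20,0,0,0,70],[-70,-8,40,0,0,0,70],[-105,-11,70,0,0,0,70],[-118,-12,110,0,0,0,70],[-118,-12,150,0,0,0,70],[-118,-12,190,0,0,0,70],[-118,-12,220,0,0,0,70],[-118,-12,238,0,0,0,70],[-118,-12,246,0,0,0,70],[-118,-12,246,0,0,0,70],[-118,-12,246,0,0,0,50],[-118,-12,246,0,0,0,30],[-118,-12,246,0,0,0,15],[-118,-12,246,0,0,0,15],[-118,-12,246,0,0,0,15],[-118,-12,246,0,0,0,15],[-118,-12,246,0,0,0,15],[-118,-12,246,0,0,0,15]]]'
```

```text
t: 16.9
ee_pos: [605.8, 46.0, 77.3]
orientation: [0.034, 3.141, 0.0]
ft_force: [-0.7, -0.2, 5.3]
width: 25.7
grasp_force: 30.0
```

```bash
python3 -m inch '[[[0,0,-15,0,0,0,15],[0,0,-45,0,0,0,15],[0,0,-80,0,0,0,15],[2,-10,-110,0,0,0,15],[8,-40,-120,0,0,0,15],[16,-80,-120,0,0,0,15],[24,-120,-120,0,0,0,15],[32,-160,-120,0,0,0,15],[39,-200,-120,0,0,0,15],[46,-240,-120,0,0,0,15],[54,-280,-120,0,0,0,15],[61,-315,-120,0,0,0,15],[65,-335,-120,0,0,0,15],[66.5,-344,-120,0,0,0,15],[66.5,-344,-120,0,0,0,15],[66.5,-344,-120,0,0,0,15]]]'; python3 - <<'E'
from h import *
o,im=snap("wrist","w4.png",scale=1.25); print(o["ee_pos"],o["orientation"])
E
```

```text
t: 18.5
ee_pos: [531.6, -295.7, 196.8]
orientation: [-0.034, -3.141, -0.001]
ft_force: [0.3, 1.4, -1.5]
width: 25.6
grasp_force: 30.0
[ 531.57351914 -295.6923187   196.81732614] [-3.38485855e-02 -3.14131812e+00 -6.83930670e-04]
```

View pics/w4.png

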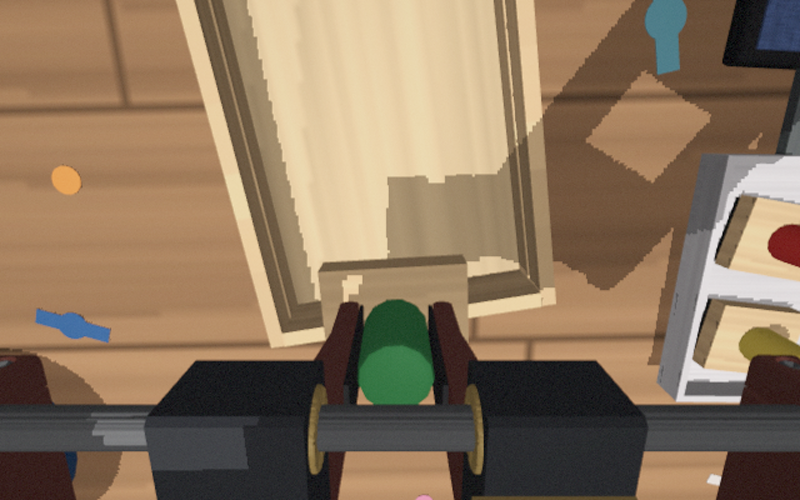

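The green stamp is held upright above the far end of the crate, whose far outer corners are at (555,303) and (273,346).

```bash
python3 - <<'E'
from h import *
o,im=load("w4")
a=px(o,im,555*.8,303*.8,60);b=px(o,im,273*.8,346*.8,60)
print(a,b,np.linalg.norm(a-b))
e=(a-b)/np.linalg.norm(a-b); u=np.array([e[1],-e[0],0]); c=(a+b)/2-u*135; print(u,c)
o1,i1=load("top0")
C=np.mean([px(o1,i1,x*.8,y*.8,60) for x,y in [(511,248),(600,240),(620,364),(528,376)]],0); print(C)
for s in (80,0,-80): print((c+u*s).round(0))
E
```

```text
[ 569.449393   -187.08589415   60.        ] [ 597.87730139 -382.39496764   60.        ] 197.3671202696229
[0.98957249 0.14403569 0.        ] [ 450.07106047 -304.18524839   60.        ]
[ 452.99095146 -307.91848905   60.        ]
[ 529. -293.   60.]
[ 450. -304.   60.]
[ 371. -316.   60.]
```

```bash
python3 -m inch '[[[3,0,30,0,0,0,15],[3,0,70,0,0,0,15],[3,0,105,0,0,0,15],[3,0,125,0,0,0,15],[3,0,136,0,0,0,15],[3,0,141,0,0,0,15],[3,0,144.5,0,0,0,15],[3,0,145,0,0,0,15],[3,0,145,0,0,0,25],[3,0,145,0,0,0,45],[3,0,145,0,0,0,60],[3,0,145,0,0,0,60],[3,0,130,0,0,0,60],[3,0,100,0,0,0,60],[3,0,60,0,0,0,60],[3,0,20,0,0,0,70],[3,30,-30,0,0,0,70],[3,70,-80,0,0,0,70],[3,110,-120,0,0,0,70],[3,120,-125,0,0,0,70]]]'
```

```text
t: 20.55
ee_pos: [531.3, -175.4, 325.8]
orientation: [0.035, 3.138, -0.002]
ft_force: [0.5, 0.3, 0.5]
width: 61.3
grasp_force: 0.0
```

```bash
python3 -m inch '[[[5,20,2,0,0,0,80],[13,55,4,0,0,0,90],[23,95,6,0,0,0,100],[31,125,6,0,0,0,100],[34,137,6,0,0,0,100],[34,137,6,0,0,0,100],[34,137,6,0,0,0,100]]]'; python3 - <<'E'
from h import *
o,im=snap("wrist","w5.png",scale=1.25); print(o["ee_pos"],o["orientation"])
E
```

```text
t: 21.25
ee_pos: [500.5, -39.4, 316.3]
orientation: [0.034, 3.14, -0.001]
ft_force: [0.1, -0.1, -0.3]
width: 88.0
grasp_force: 0.0
[500.49431621 -39.35435934 316.31577426] [ 3.35713750e-02  3.14029033e+00 -9.03464907e-04]
```

View pics/w5.png

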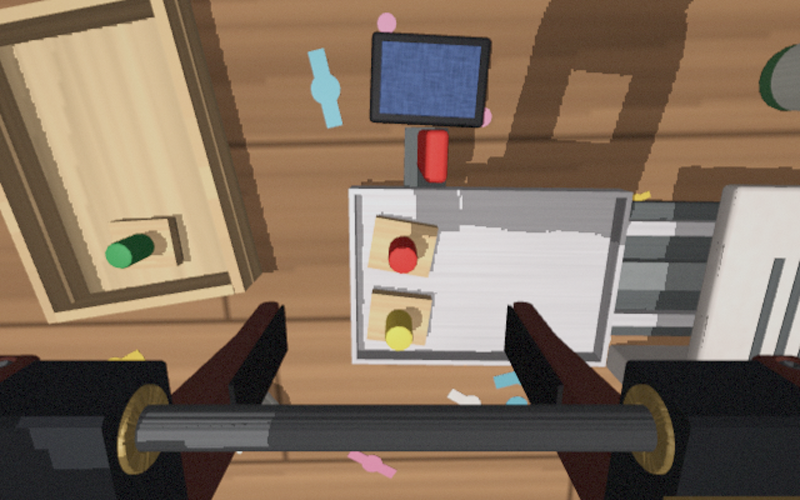

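Green stands upright in the crate at (130,250). The red top is at (403,257) and the yellow top at (399,338).

```bash
python3 - <<'E'
from h import *
o,im=load("w5")
for u,v in [(403,258),(399,338)]:
    p=px(o,im,u*.8,v*.8,94); p[2]=77; print(p.round(1),tool(p,o).round(1))
E
```

```text
[529.5 -33.   77. ] [-28.6   7.1 239.3]
[605.3 -37.8  77. ] [-104.5    3.9  239.4]
```

```bash
python3 -m inch '[[[-8,2,20,0,0,0,70],[-20,5,60,0,0,0,70],[-29,7,100,0,0,0,70],[-29,7,140,0,0,0,70],[-29,7,180,0,0,0,70],[-29,7,215,0,0,0,70],[-29,7,233,0,0,0,70],[-29,7,239,0,0,0,70],[-29,7,239,0,0,0,70],[-29,7,239,0,0,0,45],[-29,7,239,0,0,0,25],[-29,7,239,0,0,0,15],[-29,7,239,0,0,0,15],[-29,7,239,0,0,0,15],[-29,7,239,0,0,0,15],[-29,7,239,0,0,0,15],[-29,7,239,0,0,0,15]]]'
```

```text
t: 23.0
ee_pos: [529.6, -32.4, 77.2]
orientation: [0.034, 3.141, -0.0]
ft_force: [-0.8, -0.4, 5.4]
width: 25.6
grasp_force: 30.0
```

```bash
python3 -m inch '[[[0,0,-15,0,0,0,15],[0,0,-45,0,0,0,15],[0,0,-80,0,0,0,15],[8,-15,-110,0,0,0,15],[26,-50,-120,0,0,0,15],[44,-85,-120,0,0,0,15],[62,-120,-120,0,0,0,15],[80,-155,-120,0,0,0,15],[99,-190,-120,0,0,0,15],[117,-225,-120,0,0,0,15],[135,-260,-120,0,0,0,15],[146,-281,-120,0,0,0,15],[150,-288,-120,0,0,0,15],[150,-288,-110,0,0,0,15],[150,-288,-80,0,0,0,15],[150,-288,-45,0,0,0,15],[150,-288,-15,0,0,0,15],[150,-288,0,0,0,0,15],[150,-288,10,0,0,0,15],[150,-288,15,0,0,0,15]]]'
```

```text
t: 25.0
ee_pos: [373.1, -315.8, 60.5]
orientation: [-0.032, -3.14, -0.002]
ft_force: [-0.0, 0.5, -0.6]
width: 25.2
grasp_force: 30.0
```

```bash
python3 -m inch '[[[0,0,4,0,0,0,15],[0,0,7,0,0,0,15],[0,0,9,0,0,0,15],[0,0,9.5,0,0,0,15],[0,0,9.5,0,0,0,25],[0,0,9.5,0,0,0,45],[0,0,9.5,0,0,0,60],[0,0,9.5,0,0,0,60],[0,0,-5,0,0,0,60],[0,0,-35,0,0,0,60],[0,0,-75,0,0,0,60],[0,0,-120,0,0,0,70],[-10,10,-165,0,0,0,70],[-35,40,-210,0,0,0,70],[-65,80,-250,0,0,0,90],[-90,120,-255,0,0,0,100],[-110,160,-255,0,0,0,100],[-125,200,-255,0,0,0,100],[-130,230,-255,0,0,0,100],[-130,235,-255,0,0,0,100]]]'
```

```text
t: 27.0
ee_pos: [508.7, -81.8, 316.7]
orientation: [0.028, 3.141, 0.001]
ft_force: [0.1, 0.3, 0.5]
width: 87.9
grasp_force: 0.0
```

```bash
python3 - <<'E'
from h import *
o,im=snap("wrist","w6.png",scale=1.25); print(o["ee_pos"],o["orientation"])
E
```

```text
[508.67850464 -81.83631253 316.7420787 ] [2.81097171e-02 3.14120839e+00 1.05359627e-03]
```

View pics/w6.png

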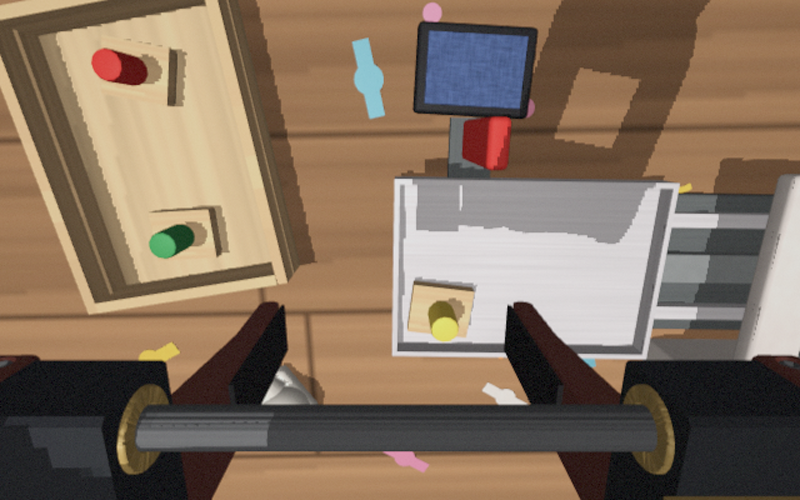

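Red and green both stand upright in the crate. The yellow top is at (444,330), and the middle slot is free.

```bash
python3 - <<'E'
from h import *
o,im=load("w6")
p=px(o,im,444*.8,330*.8,94); p[2]=77; print(p.round(1),tool(p,o).round(1))
E
```

```text
[606.2 -38.7  77. ] [-96.7  44.7 239.8]
```

```bash
python3 -m inch '[[[-25,12,15,0,0,0,70],[-55,26,40,0,0,0,70],[-85,40,70,0,0,0,70],[-97,45,110,0,0,0,70],[-97,45,150,0,0,0,70],[-97,45,185,0,0,0,70],[-97,45,215,0,0,0,70],[-97,45,233,0,0,0,70],[-97,45,239,0,0,0,70],[-97,45,239.5,0,0,0,70],[-97,45,239.5,0,0,0,45],[-97,45,239.5,0,0,0,25],[-97,45,239.5,0,0,0,15],[-97,45,239.5,0,0,0,15],[-97,45,239.5,0,0,0,15],[-97,45,239.5,0,0,0,15],[-97,45,239.5,0,0,0,15],[-97,45,239.5,0,0,0,15]]]'
```

```text
t: 28.85
ee_pos: [606.5, -41.9, 77.8]
orientation: [0.034, 3.141, 0.0]
ft_force: [-0.6, 2.7, 5.5]
width: 25.4
grasp_force: 30.0
```

```bash
python3 -m inch '[[[0,0,-15,0,0,0,15],[0,0,-45,0,0,0,15],[0,0,-80,0,0,0,15],[8,-14,-110,0,0,0,15],[26,-46,-120,0,0,0,15],[44,-78,-120,0,0,0,15],[62,-110,-120,0,0,0,15],[80,-142,-120,0,0,0,15],[99,-175,-120,0,0,0,15],[117,-208,-120,0,0,0,15],[135,-241,-120,0,0,0,15],[146,-260,-120,0,0,0,15],[150,-267,-120,0,0,0,15],[150,-267,-110,0,0,0,15],[150,-267,-80,0,0,0,15],[150,-267,-45,0,0,0,15],[150,-267,-15,0,0,0,15],[150,-267,0,0,0,0,15],[150,-267,10,0,0,0,15],[150,-267,15,0,0,0,15]]]'
```

```text
t: 30.85
ee_pos: [450.7, -305.2, 61.6]
orientation: [-0.033, -3.141, -0.0]
ft_force: [-0.3, 0.1, -1.5]
width: 25.6
grasp_force: 30.0
```

```bash
python3 -m inch '[[[0,0,4,0,0,0,15],[0,0,7,0,0,0,15],[0,0,9,0,0,0,15],[0,0,10,0,0,0,15],[0,0,10,0,0,0,25],[0,0,10,0,0,0,45],[0,0,10,0,0,0,60],[0,0,10,0,0,0,60],[0,0,-5,0,0,0,60],[0,0,-35,0,0,0,60],[0,0,-75,0,0,0,60],[0,0,-120,0,0,0,60],[0,10,-165,0,0,0,60],[-10,40,-190,0,0,0,40],[-20,80,-190,0,0,0,30],[-20,120,-190,0,0,0,30],[-10,160,-190,0,0,0,30],[0,200,-190,0,0,0,30],[0,230,-190,0,0,0,30],[0,235,-190,0,0,0,30]]]'; python3 - <<'E'
from h import *
o,im=snap("wrist","w7.png",scale=1.25); print(o["ee_pos"],o["orientation"])
E
```

```text
t: 32.85
ee_pos: [454.9, -68.5, 253.3]
orientation: [0.03, 3.141, 0.0]
ft_force: [0.2, -0.2, -0.5]
width: 26.3
grasp_force: 0.0
[454.86112989 -68.49304672 253.25837896] [2.95885408e-02 3.14053696e+00 3.94638290e-04]
```

View pics/w7.png

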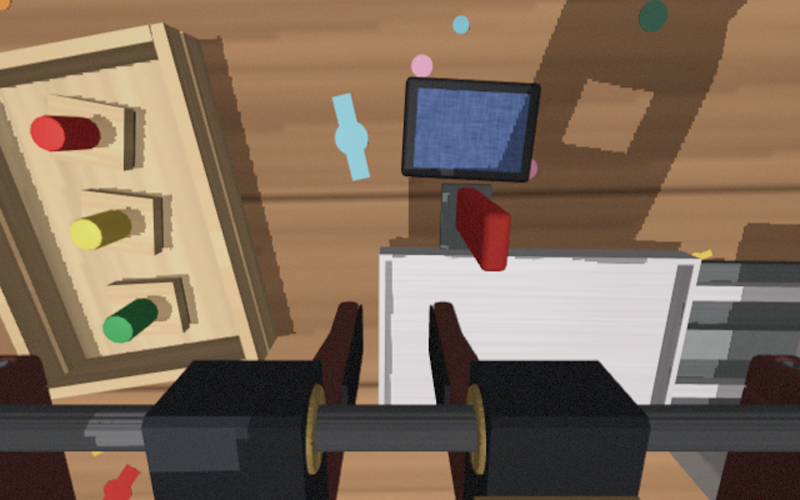

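All three stamps are upright in the crate and the tray is empty. The handle top is at about (495,243). I grip the handle and push the tray home.

```bash
python3 -m inch '[[[3,20,0,0,0,0,50],[8,45,0,0,0,0,50],[10,58,0,0,0,0,50],[10,58,5,0,0,0,50],[10,58,35,0,0,0,50],[10,58,70,0,0,0,50],[10,58,105,0,0,0,50],[10,58,124,0,0,0,50],[10,58,130,0,0,0,50],[10,58,130,0,0,0,50],[10,58,130,0,0,0,30],[10,58,130,0,0,0,15],[10,58,130,0,0,0,5],[10,58,130,0,0,0,5],[10,58,130,0,0,0,5],[10,58,130,0,0,0,5]]]'
```

```text
t: 34.5
ee_pos: [447.3, -10.6, 123.0]
orientation: [0.037, 3.14, 0.005]
ft_force: [0.2, 18.2, 3.2]
width: 15.8
grasp_force: 30.0
```

```bash
python3 -m inch '[[[0,3,0,0,0,0,5],[0,8,0,0,0,0,5],[0,13,0,0,0,0,5],[0,18,0,0,0,0,5],[0,24,0,0,0,0,5],[0,30,0,0,0,0,5],[0,37,0,0,0,0,5],[0,44,0,0,0,0,5],[0,51,0,0,0,0,5],[0,58,0,0,0,0,5],[0,65,0,0,0,0,5],[0,72,0,0,0,0,5],[0,79,0,0,0,0,5],[0,86,0,0,0,0,5],[0,93,0,0,0,0,5],[0,100,0,0,0,0,5],[0,107,0,0,0,0,5],[0,114,0,0,0,0,5],[0,120,0,0,0,0,5],[0,123,0,0,0,0,5]]]'; python3 -m inch '[[[0,0,0,0,0,0,25],[0,0,0,0,0,0,25],[0,0,0,0,0,0,25],[0,0,0,0,0,0,5],[0,0,0,0,0,0,5],[0,0,0,0,0,0,5],[0,0,0,0,0,0,5]]]'
```

```text
t: 36.5
ee_pos: [451.3, 111.0, 123.0]
orientation: [0.034, 3.137, 0.001]
ft_force: [6.3, -2.7, 3.8]
width: 16.0
grasp_force: 30.1
t: 37.2
ee_pos: [448.8, 110.3, 122.0]
orientation: [-0.035, -3.14, -0.0]
ft_force: [-1.8, 1.0, -0.4]
width: 16.0
grasp_force: 30.0
```

```bash
python3 -m inch '[[[0,3,0,0,0,0,5],[0,8,0,0,0,0,5],[0,14,0,0,0,0,5],[0,20,0,0,0,0,5],[0,26,0,0,0,0,5],[0,32,0,0,0,0,5],[0,38,0,0,0,0,5],[0,44,0,0,0,0,5],[0,50,0,0,0,0,5],[0,56,0,0,0,0,5],[0,62,0,0,0,0,5],[0,68,0,0,0,0,5],[0,74,0,0,0,0,5],[0,80,0,0,0,0,5],[0,85,0,0,0,0,5],[0,90,0,0,0,0,5],[0,93,0,0,0,0,5],[0,96,0,0,0,0,5],[0,98,0,0,0,0,5],[0,100,0,0,0,0,5]]]'
```

```text
t: 39.2
ee_pos: [452.1, 210.8, 122.0]
orientation: [0.034, 3.14, 0.0]
ft_force: [6.4, -2.7, -14.5]
width: 15.9
grasp_force: 30.0
```

Now through the catch, slowly.

```bash
python3 -m inch '[[[0,2,0,0,0,0,5],[0,4,0,0,0,0,5],[0,6,0,0,0,0,5],[0,8,0,0,0,0,5],[0,10,0,0,0,0,5],[0,12,0,0,0,0,5],[0,14,0,0,0,0,5],[0,16,0,0,0,0,5],[0,18,0,0,0,0,5],[0,20,0,0,0,0,5],[0,22,0,0,0,0,5],[0,24,0,0,0,0,5],[0,26,0,0,0,0,5],[0,28,0,0,0,0,5],[0,30,0,0,0,0,5],[0,32,0,0,0,0,5],[0,34,0,0,0,0,5],[0,36,0,0,0,0,5],[0,38,0,0,0,0,5],[0,40,0,0,0,0,5]]]'
```

```text
t: 41.2
ee_pos: [453.5, 250.8, 122.0]
orientation: [0.034, 3.14, 0.001]
ft_force: [7.7, -3.1, -14.9]
width: 16.1
grasp_force: 30.0
```

```bash
python3 -m inch '[[[0,1,0,0,0,0,5],[0,2,0,0,0,0,5],[0,3,0,0,0,0,5],[0,4,0,0,0,0,5],[0,5,0,0,0,0,5],[0,6,0,0,0,0,5]]]'
```

```text
t: 41.8
ee_pos: [453.7, 256.7, 122.0]
orientation: [0.034, 3.139, 0.001]
ft_force: [8.1, -3.0, -14.6]
width: 16.1
grasp_force: 30.0
```

```bash
python3 -m inch '[[[0,1,0,0,0,0,5],[0,2,0,0,0,0,5],[0,3,0,0,0,0,5]]]'
```

```text
t: 42.1
ee_pos: [453.8, 259.7, 122.0]
orientation: [0.034, 3.139, 0.001]
ft_force: [8.4, -2.0, -15.3]
width: 16.0
grasp_force: 30.0
```

```bash
python3 -m inch '[[[0,1,0,0,0,0,5],[0,2,0,0,0,0,5]]]'
```

```text
t: 42.3
ee_pos: [453.8, 261.8, 122.0]
orientation: [0.034, 3.139, 0.001]
ft_force: [8.9, -3.7, -14.5]
width: 15.8
grasp_force: 30.0
```

```bash
python3 -m inch '[[[0,1,0,0,0,0,5],[0,2,0,0,0,0,5]]]'
```

```text
t: 42.5
ee_pos: [453.8, 262.5, 122.0]
orientation: [0.033, 3.14, -0.003]
ft_force: [10.2, -16.0, -10.2]
width: 15.9
grasp_force: 30.0
```

```bash
python3 -m inch '[[[0,1,0,0,0,0,5],[0,2,0,0,0,0,5]]]'
```

```text
t: 42.7
ee_pos: [453.7, 262.7, 122.0]
orientation: [0.032, 3.14, -0.007]
ft_force: [12.9, -27.8, -6.8]
width: 16.5
grasp_force: 30.0
```

```bash
python3 -m inch '[[[0,1,0,0,0,0,5],[0,2,0,0,0,0,5]]]'
```

```text
t: 42.9
ee_pos: [453.6, 262.7, 121.9]
orientation: [0.031, 3.141, -0.012]
ft_force: [13.8, -38.0, -3.3]
width: 16.1
grasp_force: 30.0
```

The rigid inner end is at y=262.7, which gives 273 mm of travel, consistent with the spec. I relax, release, rise and check.

```bash
python3 -m inch '[[[0,-2,0,0,0,0,5],[0,-4,0,0,0,0,5],[0,-4.5,0,0,0,0,15],[0,-4.5,0,0,0,0,30],[0,-4.5,0,0,0,0,35],[0,-4.5,0,0,0,0,35],[0,-4.5,-20,0,0,0,35],[0,-4.5,-60,0,0,0,50],[0,-4.5,-100,0,0,0,50],[10,0,-130,0,0,0,50],[40,20,-150,0,0,0,50],[80,50,-160,0,0,0,50],[110,90,-160,0,0,0,50],[130,130,-160,0,0,0,50],[150,170,-160,0,0,0,50],[160,190,-160,0,0,0,50],[160,190,-160,0,0,0,50],[160,190,-160,0,0,0,50]]]'; python3 - <<'E'
from h import *
snap("top","top9.png",scale=1.25)
E
```

```text
t: 44.7
ee_pos: [296.5, 460.7, 282.2]
orientation: [0.031, 3.141, -0.001]
ft_force: [0.4, -0.0, 0.5]
width: 43.6
grasp_force: 0.0
```

View pics/top9.png

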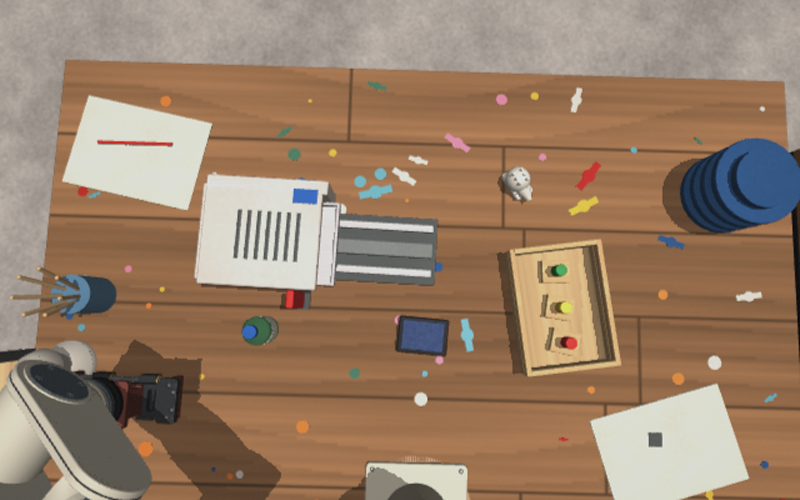

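The tray is home, with its handle at (290,299). The three stamps are upright in the crate at (560,270), (565,307) and (570,343), and the bottle, pad and hedgehog are where they were.

```bash
python3 -c "
from workcell import ctrl
print(ctrl.close_job())"
```

```text
the job is handed in; nothing more can be done
None
```

Job handed in: the tray was drawn out to its hidden stop and is now fully home, the three stamps present (red, yellow, green) stand upright in the crate, and the last top-camera picture shows the bottle, hedgehog and ink pad where they were.

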